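# Weigh out the recycler's sample of punched drives and clear the punch tray

### The job

Make up the recycler's sample on the scale: add drives from the punch's catch tray to the pan, or take drives off it, until the scale's needle rests on the target clip set on the dial (leave the clip as it is set). Every other drive goes into the tote, so that the catch tray is empty and each drive lies either in the pan or in the tote; when that is done, press the punch's reset button. Leave the sample in the pan, and do not disturb the screwdriver, tape and jar.

Things in the scene. Friction and masses are not known exactly. Their poses are not given: they have to be found in the camera images.
- long1: punched long drive: aluminium bar 118 long (own x) x 34 wide (own y) x 15 mm thick (own z), 150 g give or take 6 %, finned top, brass edge connector at +x; origin at the bar's centre. Starts flat in the punch's catch tray; may be absent
- long2: punched long drive: aluminium bar 118 long (own x) x 34 wide (own y) x 15 mm thick (own z), 150 g give or take 6 %, finned top, brass edge connector at +x; origin at the bar's centre. Starts flat in the punch's catch tray; may be absent
- long3: punched long drive: aluminium bar 118 long (own x) x 34 wide (own y) x 15 mm thick (own z), 150 g give or take 6 %, finned top, brass edge connector at +x; origin at the bar's centre. Starts flat in the punch's catch tray; may be absent
- long4: punched long drive: aluminium bar 118 long (own x) x 34 wide (own y) x 15 mm thick (own z), 150 g give or take 6 %, finned top, brass edge connector at +x; origin at the bar's centre. Starts flat on the scale pan; may be absent
- long5: punched long drive: aluminium bar 118 long (own x) x 34 wide (own y) x 15 mm thick (own z), 150 g give or take 6 %, finned top, brass edge connector at +x; origin at the bar's centre. Starts flat on the scale pan; may be absent
- short1: punched short drive: dark bar 62 long (own x) x 24 wide (own y) x 11 mm thick (own z), 50 g give or take 6 %, brass contacts at +x; origin at the bar's centre. Starts flat in the punch's catch tray; may be absent
- short2: punched short drive: dark bar 62 long (own x) x 24 wide (own y) x 11 mm thick (own z), 50 g give or take 6 %, brass contacts at +x; origin at the bar's centre. Starts flat in the punch's catch tray; may be absent
- short3: punched short drive: dark bar 62 long (own x) x 24 wide (own y) x 11 mm thick (own z), 50 g give or take 6 %, brass contacts at +x; origin at the bar's centre. Starts flat in the punch's catch tray; may be absent
- short4: punched short drive: dark bar 62 long (own x) x 24 wide (own y) x 11 mm thick (own z), 50 g give or take 6 %, brass contacts at +x; origin at the bar's centre. Starts flat in the punch's catch tray; may be absent
- short5: punched short drive: dark bar 62 long (own x) x 24 wide (own y) x 11 mm thick (own z), 50 g give or take 6 %, brass contacts at +x; origin at the bar's centre. Starts flat on the scale pan; may be absent
- punch: grey drive punch with its catch tray, fixed. Origin under the tray's centre. Tray: open, steel, 260 (x) x 278 (y) mm outside, walls 4 mm thick, 30 mm high, floor top 4 mm above the origin. The 315 mm tall housing starts 260 mm from the origin towards +y; a chute 140 mm wide slopes from it (0.09 m high) to the tray's +y edge (0.03 m high)
- reset_top (a point): centre of the top face of the punch's reset button: black round button 28 mm across on a small pod beside the tray (origin of the punch +0.162 m in x, -0.097 m in y), pressed straight down, 6 mm travel, sprung, about 5 N fully down
- reset (a joint): travel of the reset button, 0 up to 0.006 m fully down; counts as pressed beyond 0.004
- scale: white top-pan spring scale with a round dial, fixed. Origin on the bench under the pan's centre; housing below the pan 150 x 180 mm, 54 mm high; the dial (136 mm across, tilted 45 deg, facing up and +x) sits 148 mm from the origin towards +x, its rim up to 115 mm high
- pan (a point): centre of the floor of the scale's steel pan (moves with it; axes as scale): pan 175 (x) x 245 (y) mm outside, rim 3 mm thick rising 6 mm above this floor. Floor 110 mm above the bench when empty; sinks 2.5 mm for each 100 g and settles in half a second
- needle (a joint): angle of the scale's red needle, 0 with the pan empty (pointing to the top of the dial), growing clockwise by 0.5 rad for each 100 g on the pan
- marker (a joint): angle of the black target clip on the dial's bezel, same zero and sense as the needle; 0.35 rad wide, so the needle is on the clip when the two angles differ by less than 0.175. Set for the job; not to be moved
- needle_tip (a point): tip of the needle, 54 mm from the dial's axis
- marker_tip (a point): middle of the target clip, 54 mm from the dial's axis
- tote: black open tote, fixed, 300 (x) x 200 (y) x 75 mm high, walls and floor 5 mm thick; origin at the centre of its underside
- screwdriver: loose screwdriver 190 mm long lying on the bench, bystander
- tape: loose roll of tape 90 mm across, 24 mm high, bystander; origin at the centre of its underside
- jar: loose jar 60 mm across, 100 mm high, bystander; origin at the centre of its underside

How it is judged:
By the outcome, as a careful person would: the job done as asked, in the order asked, and still so for the second after the job is handed in, with the robot touching nothing.
Of long1, long2, long3 only 2 to 3 are there at a start; the rules pass over those that are not, and their reading is None.
Of short1, short2, short3, short4 only 3 to 4 are there at a start; the rules pass over those that are not, and their reading is None.
Of long4, long5, short5 only 1 to 3 are there at a start; the rules pass over those that are not, and their reading is None.
At some moment in a run one of short2, short3, short5 may be knocked a few centimetres aside while the robot is not near it.
Once in a run the grip may slacken for a moment while it holds something.
It also fails if it takes over 210 s, if anything falls off the work surface, if the arm or the gripper's body presses on something with over 40 N, if the wrist force passes 120 N, or if a joint passes its speed limit or range.

### The arm

A 6-joint arm with a two-finger parallel gripper is mounted at the origin on the work surface. World frame = base frame: x ahead of the robot, y to its left, z up, the work surface at z = 0. Lengths are in m, angles in rad, forces in N, time in s.
With the tool pointing down it reaches from about 0.35 to 0.8 m from the base axis. Payload 7.3 kg.
Tool frame: the origin (TCP) lies between the finger pads; the fingertips stand 25 mm ahead of it and the grasp point (between the pads) lies 6 mm ahead of it (r.tip_extent is the distance from the TCP to the fingertips, in m); z points along the fingers, y is the line along which they close (so a half turn about z gives the same grasp; the last joint's range is limited). The gripper opens to 85 mm and grips with 20 to 120 N. Pads are 22 mm wide; open, the fingers measure 114 mm over their backs; the gripper's body (76 mm by 85 mm) begins 54 mm behind the grasp point. The pads swing forward as they close: fully open they stand 13 mm farther back than shut.
Start: joints at [-1.272, 0.342, 1.524, -0, 1.275, -0.146], TCP at [0.226, -0.474, 0.228] pointing down, gripper open.
Joint ranges: [-2.53, 2.53], [-0.77, 2.02], [0.04, 2.7], [-1, 4.14], [0.28, 2.66], [-3.11, 3.11]. Speed limits (rad/s): [2.57, 2.57, 3.14, 3.14, 3.14, 3.14].

### API

Orientations are given as a unit quaternion [x, y, z, w].
In Python, from workcell import r, command_gripper, optics gives the robot as it stands. The module is installed in compiled form; this text tells all that it offers. Calls block until the motion is done:
- r.reach(position, orientation): joint-space move of the TCP to a pose.
- r.move_straight(position, orientation=None, speed=0.15, max_force=None): straight line of the TCP; orientation=None keeps the orientation; speed is the mean speed in m/s. With max_force (N) it stops when the force on the tool has changed by that much, and returns True; else False.
- r.movej(angles): joint-space move.
- command_gripper(opening, force=None): finger opening in m; force is the grip in N (None keeps the last); returns when the fingers have stopped.
- r.hold(seconds).
- r.solve_ik(position, orientation): joint angles nearest the present ones, or None.
- r.read_state(): the state.
- optics.get_image(name): name is "side" or "top"; returns (picture, depth): 400x640x3 uint8, red, green, blue; 400x640 float32, m along the optical axis (not along the pixel's ray), 0 where there is no reading.
- optics.camera_model(name): a dict with "K" (3x3 intrinsics, pixels), "R" (3x3) and "t" (3): a world point X has camera coordinates R X + t. Camera axes: x right, y down, z forward; pixel columns grow to the right and rows downward; lengths in m; the calibration is good to about 2 mm. A picture is of the moment at which its call begins. camera_model takes no time and is no camera call.
A pose or a line that the arm cannot do raises r.PlanningError and nothing moves.
- r.finish_job(): hands the job in; it is judged then, once.
The state is a dict: "time_s": time; "joint_positions": joint angles; "dq": joint speeds; "tau": joint torques, N m; "eef_pos": TCP position; "eef_rot": TCP orientation; "contact_force": force on the tool from outside, world axes, zero at the start; "torque": the same for the moment, N m; "grip_width": finger opening in m; "grip_force": force on a finger pad.
Only numpy, scipy, OpenCV 4.12 (cv2) and the standard library are available. Lean on these libraries where they do the work, as an engineer would, in place of code of your own. Each camera call takes 0.05 s, during which the arm holds its last target. There are 200 camera calls.

## Working session

There is one attempt and no reset: what is moved stays moved. The work goes in short steps, each a Python script; the robot and the scene stay as the last script left them, time stands still between calls to the robot, and variables do not carry over. Pictures are saved under pics/ and viewed, at most 14 in all, crops included, and the job is handed in when it is done.

```bash
mkdir -p pics
python3 - <<'E'
from workcell import r,optics
import cv2,numpy as np
for n in("top","side"):
    im,d=optics.get_image(n); cv2.imwrite(f"pics/{n}0.png",im[:,:,::-1]); np.savez(f"{n}0.npz",im=im,d=d)
    c=optics.camera_model(n); print(n,c, -np.array(c["R"]).T@c["t"])
print(r.read_state()["eef_rot"],r.tip_extent)
E
```

```text
top {'K': array([[401.99546038,   0.        , 324.4019761 ],
       [  0.        , 401.99546038, 196.80298713],
       [  0.        ,   0.        ,   1.        ]]), 'R': array([[ 0.01687006, -0.9998197 , -0.00871596],
       [-0.99304841, -0.01573892, -0.11664969],
       [ 0.11649148,  0.01062325, -0.99313488]]), 't': array([0.01206185, 0.60393369, 1.15648744])} [0.46481098 0.00927928 1.21910182]
side {'K': array([[401.82714213,   0.        , 324.84888256],
       [  0.        , 401.82714213, 209.28826627],
       [  0.        ,   0.        ,   1.        ]]), 'R': array([[-0.84570937, -0.53363231, -0.00349664],
       [-0.29062615,  0.46606482, -0.83565545],
       [ 0.44756241, -0.70570542, -0.54924289]]), 't': array([0.49631166, 0.2545818 , 0.77996073])} [0.14464245 0.69661884 0.64286597]
[ 9.75376630e-01  2.20544646e-01 -4.03349813e-05 -6.98465677e-04] 0.025
```

View pics/top0.png

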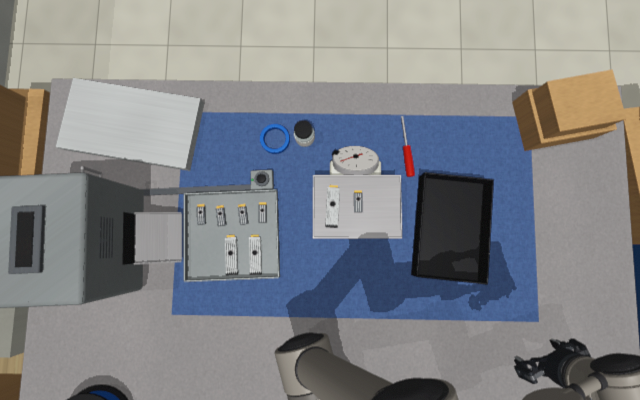

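View pics/side0.png

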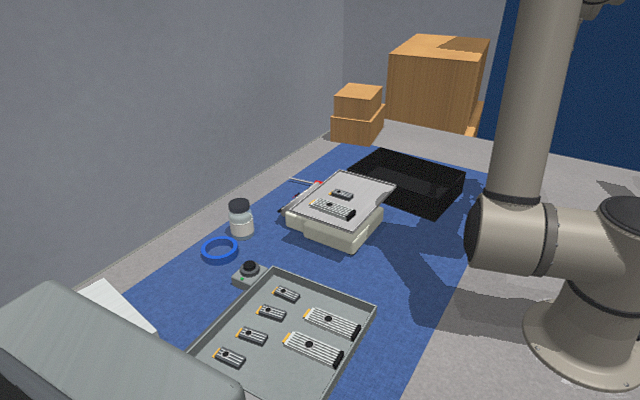

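```bash
cat > h.py <<'E'
from workcell import r,command_gripper,optics
import cv2,numpy as np
from scipy.spatial.transform import Rotation as Ro
C={n:optics.camera_model(n) for n in("top","side")}
def proj(n,X):
    c=C[n]; p=c["K"]@(c["R"]@np.asarray(X,float)+c["t"]); return p[:2]/p[2]
def ray(n,u,v):
    c=C[n]; R=np.array(c["R"]); return -R.T@c["t"], R.T@np.linalg.inv(c["K"])@np.array([u,v,1.])
def onplane(n,u,v,p0,nn=(0,0,1)):
    o,d=ray(n,u,v); nn=np.array(nn,float); return o+d*(np.dot(np.asarray(p0)-o,nn)/np.dot(d,nn))
def onz(n,u,v,z): return onplane(n,u,v,[0,0,z])
def cloud(n,d):
    c=C[n]; v,u=np.mgrid[:400,:640]; P=np.stack([u,v,np.ones_like(u)],-1)@np.linalg.inv(c["K"]).T*d[...,None]
    return (P-c["t"])@np.array(c["R"])
E
python3 - <<'E'
from h import *
z=np.load("top0.npz");im,d=z["im"],z["d"]; P=cloud("top",d)
for nm,(u,v) in dict(bench=(290,280),pan=(380,210),panfloor2=(320,230),tray=(230,267),tray2=(205,240),tote=(450,230),btn=(262,178),dial=(355,160),long=(332,205)).items(): print(nm,P[v,u].round(4))
big=cv2.resize(im[140:245,305:410,::-1],None,fx=5.6,fy=5.6,interpolation=cv2.INTER_CUBIC);cv2.imwrite("pics/scale0.png",big)
big=cv2.resize(im[160:290,175:285,::-1],None,fx=4.5,fy=4.5,interpolation=cv2.INTER_CUBIC);cv2.imwrite("pics/tray0.png",big)
# height masks
def rect(name,m):
    n,l,s,c=cv2.connectedComponentsWithStats(m.astype(np.uint8)); k=1+np.argmax(s[1:,4]); q=P[l==k]
    rr=cv2.minAreaRect(q[:,:2].astype(np.float32)*1000); print(name,rr,q[:,2].mean())
V,U=np.mgrid[:400,:640]
rect("pan",(abs(P[...,2]-.108)<.014)&(U>300)&(U<410)&(V>172)&(V<245))
rect("tote",(abs(P[...,2]-.073)<.008)&(U>405)&(U<500)&(V>165)&(V<290))
rect("tray",(abs(P[...,2]-.028)<.006)&(U>180)&(U<285)&(V>186)&(V<285))
rect("btn",(P[...,2]>.02)&(U>248)&(U<275)&(V>166)&(V<188))
E
```

```text
bench [0.3565 0.1206 0.0018]
pan [ 0.5608 -0.1334  0.1079]
panfloor2 [0.5029 0.0318 0.1055]
tray [0.3927 0.2969 0.0202]
tray2 [0.4706 0.3791 0.0064]
tote [ 0.5128 -0.3566  0.0052]
btn [0.6536 0.2054 0.0577]
dial [ 0.7068 -0.065   0.0792]
long [ 5.713e-01 -2.000e-04  1.210e-01]
pan ((575.5491943359375, -69.2907943725586), (180.80816650390625, 243.86767578125), 0.9880974888801575) 0.10824206593671841
tote ((519.810546875, -350.4614562988281), (201.95875549316406, 300.50567626953125), 84.7406005859375) 0.07444495652522753
tray ((482.388916015625, 390.23797607421875), (259.5590515136719, 91.74098205566406), 3.70768404006958) 0.028943094444251673
btn ((656.3568115234375, 211.3805389404297), (53.92340087890625, 64.14726257324219), 2.0008671283721924) 0.03858227024004913
```

View pics/scale0.png

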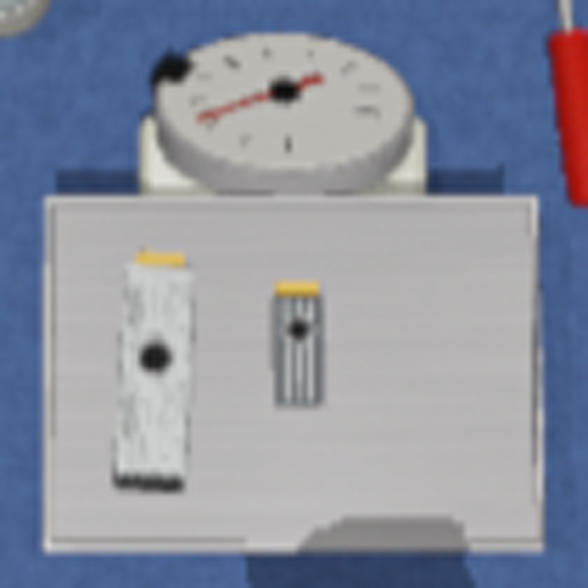

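View pics/tray0.png

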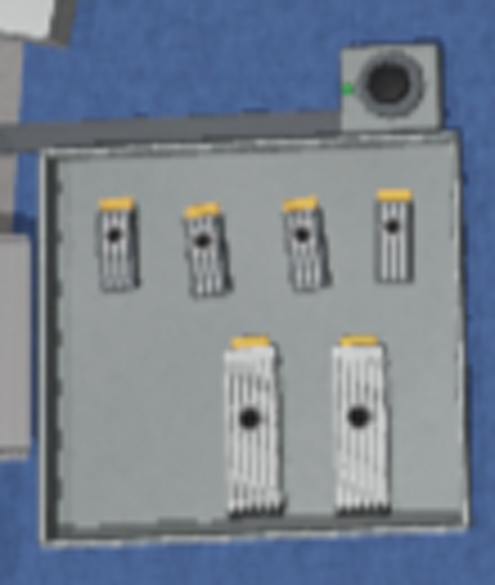

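```bash
cat >> h.py <<'E'
S0=np.array([.5745,-.0693,0]); SY=0.017
def dialang(n,pts,hub):
    Rs=Ro.from_euler("z",SY).as_matrix(); nn=Rs@np.array([1,0,1])/2**.5; up=Rs@np.array([-1,0,1])/2**.5; ri=Rs@np.array([0,1,0])
    c=S0+Rs@[.148,0,.067]
    h=onplane(n,*hub,c,nn)
    out=[]
    for p in pts:
        w=onplane(n,*p,c,nn)-h; out.append((round(float(np.arctan2(w@ri,w@up)),3),round(float(np.hypot(w@ri,w@up)),4)))
    return h,out
E
python3 - <<'E'
from h import *
z=np.load("top0.npz");im,d=z["im"],z["d"]
f=lambda x,y:(x/5.6+305-.4,y/5.6+140-.4)
print(dialang("top",[f(200,117),f(172,68),f(321,77),f(288,144)],f(284,90)))
P=cloud("top",d)
print(P[168:150:-2,355].round(3).tolist())
# drives: bright/yellow? brass mask
hsv=cv2.cvtColor(im,cv2.COLOR_RGB2HSV)
m=cv2.inRange(hsv,(15,90,120),(35,255,255)); m[:165]=0;m[290:]=0;m[:,:180]=0;m[:,410:]=0
n,l,s,c=cv2.connectedComponentsWithStats(m)
for i in range(1,n):
    if s[i,4]>4: print(s[i],c[i].round(1),onz("top",*c[i],.015 if c[i][0]<300 else .12).round(4))
z2=np.load("side0.npz");print(cloud("side",z2["d"])[265:300:4,300].round(3).tolist())
E
```

```text
(array([ 0.7221786 , -0.06655955,  0.06729615]), [(1.05, 0.0512), (1.93, 0.062), (-2.13, 0.0237), (0.014, 0.0504)])
[[0.677, -0.063, 0.11], [0.686, -0.064, 0.097], [0.693, -0.064, 0.092], [0.699, -0.064, 0.088], [0.707, -0.065, 0.079], [0.714, -0.065, 0.072], [0.719, -0.065, 0.076], [0.727, -0.066, 0.068], [0.737, -0.067, 0.049]]
[329 185   9   3  17] [333.2 185.6] [ 0.6251 -0.0027  0.12  ]
[354 190   8   3  22] [357.5 191.1] [ 0.611  -0.0699  0.12  ]
[259 202   8   3  21] [262.3 203. ] [0.5841 0.2089 0.015 ]
[197 204   8   3  19] [200.4 204.9] [0.5754 0.3959 0.015 ]
[216 205   8   3  18] [219.9 206.3] [0.5723 0.3365 0.015 ]
[238 204   8   3  19] [241.4 205.1] [0.577 0.272 0.015]
[227 235   8   2  16] [230.5 235.5] [0.4852 0.3008 0.015 ]
[251 235   8   2  16] [254.5 235.5] [0.4864 0.229  0.015 ]
[[0.589, 0.109, -0.0], [0.579, 0.123, 0.003], [0.573, 0.131, -0.001], [0.546, 0.168, 0.029], [0.546, 0.169, 0.018], [0.547, 0.168, 0.004], [0.54, 0.178, 0.004], [0.534, 0.187, 0.002], [0.527, 0.197, 0.002]]
```

Run:
```python
from h import *
ims=[];ds=[]
for i in range(8):
    im,d=optics.get_image("top");ims.append(im.astype(float));ds.append(d)
d=np.median(ds,0);im=np.mean(ims,0)
np.savez("avg0.npz",im=im,d=d)
Rs=Ro.from_euler("z",SY).as_matrix();nn=Rs@np.array([1,0,1])/2**.5;up=Rs@np.array([-1,0,1])/2**.5;ri=Rs@np.array([0,1,0])
c=S0+Rs@[.148,0,.067]; P=cloud("top",d)-c
g=im.mean(2); np.set_printoptions(linewidth=220)
print(g[147:160,326:346].astype(int)); 
print("n mm\n",(P@nn*1000)[144:174,330:384:3].round(0).astype(int))
print("clip n\n",(P@nn*1000)[147:158,328:346].round(0).astype(int)); 
b=(g<75);b[:146]=0;b[166:]=0;b[:,:328]=0;b[:,:]&=True;b[:,350:]=0
v,u=np.nonzero(b[:, :346]);print(np.c_[u,v].mean(0),len(u)); Q=P[v,u]*1000;print(np.median(Q@ri),np.median(Q@up),np.median(Q@nn))
big=cv2.resize(np.clip(im,0,255).astype(np.uint8)[142:178,328:382,::-1],None,fx=14,fy=14,interpolation=cv2.INTER_CUBIC);cv2.imwrite("pics/dial.png",big)
```

```text
[[108 110 111 109 107 104 104 106 108 107 108 106 105 101 102 111 118 130 155 157]
 [107 109 111 108 105 104 104 107 103  91 104 102 100  96 115 148 169 172 179 181]
 [106 108 110 108 104 104 106 103  79  63  79  84 105 149 169 177 183 183 183 181]
 [109 111 111 109 103 103 101  79  45  35  42  51  92 158 183 184 184 183 177 142]
 [108 110 110 110 105 102  82  49  25  22  22  24  55 119 168 183 183 183 181 159]
 [108 109 108 108 106 100  60  29  20  20  19  23  65 137 174 182 182 183 183 180]
 [107 108 108 106 106  91  41  24  36  28  23  51 119 170 166 164 167 181 183 183]
 [104 105 107 106 106  85  39  63 106  91  79 110 169 183 175 174 175 182 183 183]
 [104 104 106 105 107  94  65 120 163 168 166 169 183 184 183 183 182 183 183 182]
 [107 105 107 106 107 100  83 141 181 184 183 183 183 182 182 182 183 183 183 183]
 [107 105 108 107 108 106  96 144 183 184 183 183 180 164 164 168 182 184 184 182]
 [106 102 105 107 108 108  99 143 182 184 183 183 179 159 173 175 182 182 178 155]
 [105 103 104 105 102  88  90 137 171 183 183 183 182 176 178 162 152 145 135 119]]
n mm
 [[ -9 -10  -9 
[... 2458 characters left out ...]
-3  -3  -3]
 [-23 -23 -22 -23 -22 -24   0   0   0   1   0  -1  -3  -2  -3  -2  -3  -2]
 [-24 -24 -25 -26 -24   1   1   0   1   1   1   1  -2  -2  -2  -3  -3  -3]
 [-27 -28 -27 -26   0   1   1   1   0   1   0  -3  -3  -2  -2  -3  -3  -3]
 [-28 -29 -29 -29   0   1   1   1   1   1  -3  -3  -3  -3  -3  -2  -4  -3]
 [-31 -31 -32 -32  -3  -2  -4  -3  -1   1  -3  -2  -2  -2  -1  -2  -2  -3]
 [-34 -33 -34 -34  -6  -4  -4  -4  -3  -3  -2  -2  -3  -3  -2  -3  -3  -3]
 [-36 -36 -36 -36 -35  -4  -3  -2  -3  -2  -2  -2  -2  -3  -3  -2  -2  -2]
 [-39 -39 -38 -37 -38  -3  -3  -2  -2  -2  -3  -3  -3  -2  -2  -3  -3  -3]]
[334.77777778 151.85185185] 27
59.22529757364785 -19.341671217692177 0.5309114909945263
```

View pics/dial.png

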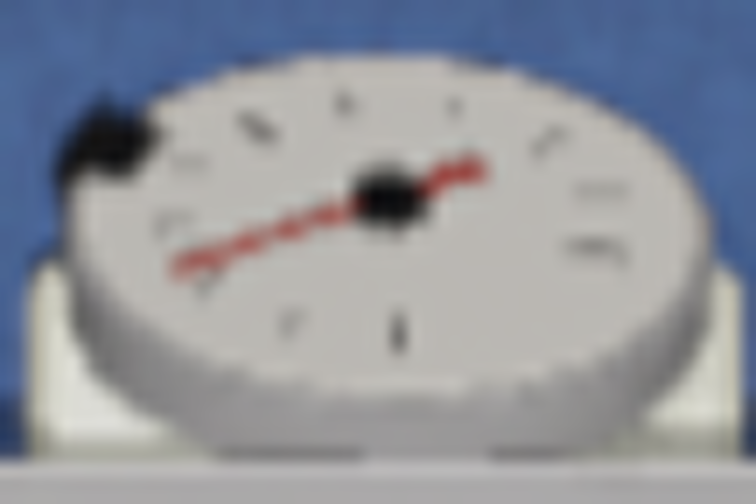

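```bash
cat >> h.py <<'E'
def dial(im,d,verbose=True):
    Rs=Ro.from_euler("z",SY).as_matrix();nn=Rs@np.array([1,0,1])/2**.5;up=Rs@np.array([-1,0,1])/2**.5;ri=Rs@np.array([0,1,0])
    c=S0+Rs@[.148,0,.067]; P=(cloud("top",d)-c)*1000
    N=P@nn; V,U=np.mgrid[:400,:640]; box=(U>326)&(U<386)&(V>142)&(V<172)
    f=(abs(N+2.5)<1.5)&box
    pts=np.c_[P[f]@ri,P[f]@up].astype(np.float32); (cx,cy),R=cv2.minEnclosingCircle(pts)
    g=im.mean(2); A=lambda u,v,n:[ (lambda w:((w-c)@ri*1000-cx,(w-c)@up*1000-cy))(onplane("top",a,b,c+nn*n/1000,nn)) for a,b in zip(u,v)]
    v,u=np.nonzero((g<75)&box&(U<346)); k=np.mean(A(u,v,.7),0)
    i=im.astype(float); red=box&(i[...,0]-i[...,1]>40)
    v,u=np.nonzero(red); q=np.array(A(u,v,3.5)); q=q-np.array([0,0]); far=q[np.hypot(*q.T)>28].mean(0)
    vec=[np.arctan2(*w) for w in(k,far)]
    if verbose: print("centre",cx,cy,R,"clip",k,"needle",far,np.hypot(*far))
    return vec  # clip, needle
E
python3 - <<'E'
from h import *
z=np.load("avg0.npz");print(dial(z["im"],z["d"]))
E
```

```text
centre 1.976284146308899 3.7008516788482666 68.40933990478516 clip [ 59.36556348 -16.52728538] needle [33.59111923 22.40274981] 40.37631100141348
[np.float64(1.8423193669996725), np.float64(0.9826150506400954)]
```

Run:
```python
from h import *
z=np.load("avg0.npz");im,d=z["im"],z["d"]
Rs=Ro.from_euler("z",SY).as_matrix();nn=Rs@np.array([1,0,1])/2**.5;up=Rs@np.array([-1,0,1])/2**.5;ri=Rs@np.array([0,1,0])
c=S0+Rs@[.148,0,.067]
def a(u,v,n):
    w=(onplane("top",u,v,c+nn*n/1000,nn)-c)*1000; x,y=w@ri-1.98,w@up-3.7; return round(float(np.arctan2(x,y)),3),round(float(np.hypot(x,y)),1)
f=lambda x,y:((x+.5)/14+328-.5,(y+.5)/14+142-.5)
for p in [(397,332),(291,322),(208,285),(178,224),(190,160),(258,127),(345,104),(455,107),(548,140),(602,190),(595,245)]: print(p,a(*f(*p),-2.5))
print("hub",a(*f(390,198),4.5))
P=(cloud("top",d)-c)*1000;N=P@nn;V,U=np.mgrid[:400,:640];m=(abs(N-.7)<1.2)&(U>328)&(U<344)&(V>145)&(V<160)&(im.mean(2)<110)
v,u=np.nonzero(m);A=np.array([a(x,y,.7) for x,y in zip(u,v)]);print(len(u),A.mean(0),np.percentile(A[:,0],[2,25,50,75,98]),np.percentile(A[:,1],[2,98]))
```

```text
(397, 332) (-0.023, 43.1)
(291, 322) (0.476, 44.3)
(208, 285) (0.96, 44.8)
(178, 224) (1.507, 42.4)
(190, 160) (2.087, 45.0)
(258, 127) (2.539, 42.9)
(345, 104) (3.023, 44.9)
(455, 107) (-2.744, 46.9)
(548, 140) (-2.249, 47.6)
(602, 190) (-1.783, 47.9)
(595, 245) (-1.324, 45.0)
hub (-0.352, 4.1)
25 [ 1.99336 62.436  ] [1.82828 1.9     1.99    2.082   2.17812] [53.732 69.612]
```

```bash
cat >> h.py <<'E'
def drives(im,d):
    """brass ends + body blobs -> list of (kind, x,y,yaw, area, zone)"""
    P=cloud("top",d); V,U=np.mgrid[:400,:640]; out=[]
    hsv=cv2.cvtColor(im.astype(np.uint8),cv2.COLOR_RGB2HSV); br=cv2.inRange(hsv,(15,90,120),(35,255,255))>0
    pz=np.median(P[180:236,375:398,2])
    for zone,z0,box in (("tray",.0045,(U>186)&(U<277)&(V>193)&(V<277)),("pan",pz,(U>316)&(U<400)&(V>178)&(V<236))):
        m=((P[...,2]>z0+.006)&(P[...,2]<z0+.026)|br)&box
        x,y=P[...,0],P[...,1]
        if zone=="tray": m&=(x>.375)&(x<.600)&(y>.178)&(y<.440)
        n,l,s,c=cv2.connectedComponentsWithStats(m.astype(np.uint8))
        for i in range(1,n):
            if s[i,4]<40: continue
            v,u=np.nonzero(l==i); t=.015 if s[i,4]>150 else .011
            Q=np.array([onz("top",a,b,z0+t)[:2] for a,b in zip(u,v)])*1000
            (cx,cy),(w,h),a=cv2.minAreaRect(Q.astype(np.float32)); a=a if w>h else a+90
            a=(a+90)%180-90; out.append((zone,"long" if t>.012 else "short",round(Q[:,0].mean()/1000,4),round(Q[:,1].mean()/1000,4),round(a,1),round(max(w,h)+3),round(min(w,h)+3),int(s[i,4])))
    return out,pz
E
python3 - <<'E'
from h import *
z=np.load("avg0.npz");o,pz=drives(z["im"],z["d"]);print(pz)
for i in o: print(i)
P=cloud("top",z["d"]);print(np.median(P[255:265,200:215,2]),np.median(P[175:181,258:266].reshape(-1,3),0))
E
```

```text
0.10682269588584059
('tray', 'long', np.float64(0.557), np.float64(0.2082), 1.9, 63, 27, 176)
('tray', 'long', np.float64(0.5478), np.float64(0.3924), 6.7, 63, 28, 168)
('tray', 'long', np.float64(0.5451), np.float64(0.3328), 9.9, 63, 28, 167)
('tray', 'long', np.float64(0.5499), np.float64(0.2669), 9.5, 63, 28, 166)
('tray', 'long', np.float64(0.4298), np.float64(0.2961), 5.1, 116, 38, 455)
('tray', 'long', np.float64(0.4316), np.float64(0.2247), 4.7, 118, 37, 456)
('pan', 'long', np.float64(0.5686), np.float64(-0.0006), -2.1, 119, 37, 515)
('pan', 'long', np.float64(0.5841), np.float64(-0.0712), 0.5, 61, 25, 193)
0.005858987012598588 [0.65574302 0.20768033 0.05345577]
```

```bash
sed -i 's/s\[i,4\]>150/s[i,4]>300/' h.py
cat >> h.py <<'E'
def q(deg): return (Ro.from_euler("z",deg,degrees=True)*Ro.from_quat([1,0,0,0])).as_quat()
def look():
    a=[optics.get_image("top") for _ in range(3)]
    return np.mean([i[0] for i in a],0),np.median([i[1] for i in a],0)
def pick(x,y,deg,w,z=.031,zs=.2,op=.018):
    command_gripper(w+op,force=70)
    r.reach([x,y,zs],q(deg)); r.move_straight([x,y,z+.03],speed=.25)
    hit=r.move_straight([x,y,z],speed=.05,max_force=12)
    zt=r.read_state()["eef_pos"][2]
    command_gripper(0.0,force=70); s=r.read_state()
    r.move_straight([x,y,zs],speed=.2); s=r.read_state()
    print("pick hit",hit,"z",round(zt,4),"w",round(s["grip_width"],4),"F",round(s["grip_force"],1),"t",round(s["time_s"],1))
    return zt
def place(x,y,deg,z,w,zs=.2,dw=.012,mf=None):
    r.reach([x,y,zs],q(deg)); print("held w",round(r.read_state()["grip_width"],4))
    r.move_straight([x,y,z+.03],speed=.25); h=r.move_straight([x,y,z],speed=.05,max_force=mf)
    command_gripper(w+dw); r.move_straight([x,y,zs],speed=.25)
    print("placed hit",h,"t",round(r.read_state()["time_s"],1))
E
python3 - <<'E'
from h import *
print(pick(.4316,.2247,4.7,.034))
im,d=optics.get_image("side");cv2.imwrite("pics/pick1.png",im[:,:,::-1])
E
```

```text
pick hit False z 0.0309 w 0.0001 F 0.0 t 6.5
0.03094967236043378
```

View pics/pick1.png

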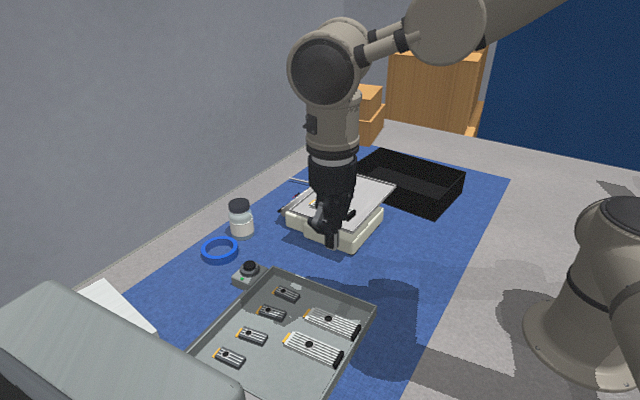

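```bash
python3 - <<'E'
from h import *
s=open("h.py").read()
s=s.replace('''    hit=r.move_straight([x,y,z],speed=.05,max_force=12)
    zt=r.read_state()["eef_pos"][2]
''','''    hit=r.move_straight([x,y,z],speed=.03,max_force=6)
    zt=r.read_state()["eef_pos"][2]
    if hit: zt+=.003; r.move_straight([x,y,zt],speed=.05)
''')
open("h.py","w").write(s)
r.movej([-.3]+list(r.read_state()["joint_positions"][1:]))
o,pz=drives(*look())
for i in o: print(i[:5])
E
python3 - <<'E'
from h import *
L=[i for i in drives(*look())[0] if i[:2]==("tray","long")]; t=min(L,key=lambda i:i[3]); print(t)
print(pick(t[2],t[3],t[4],.034,z=.014,op=.014))
E
```

```text
('tray', 'short', np.float64(0.5573), np.float64(0.209), 1.9)
('tray', 'short', np.float64(0.5481), np.float64(0.3938), 6.7)
('tray', 'short', np.float64(0.5453), np.float64(0.3337), 9.7)
('tray', 'short', np.float64(0.5506), np.float64(0.2677), 9.4)
('tray', 'long', np.float64(0.4299), np.float64(0.296), 2.6)
('tray', 'long', np.float64(0.4317), np.float64(0.2248), 4.3)
('pan', 'long', np.float64(0.5718), np.float64(0.0001), -2.1)
('pan', 'short', np.float64(0.5952), np.float64(-0.0721), 0.5)
('tray', 'long', np.float64(0.4317), np.float64(0.2248), 4.4, 118, 37, 454)
pick hit False z 0.0141 w -0.0 F 0.0 t 13.2
0.014135362439521723
```

Run:
```python
from h import *
s=r.read_state();print(s["eef_pos"],s["eef_rot"],s["contact_force"],s["grip_width"],q(4.4))
p=s["eef_pos"]
for dz in(0,-.006,-.025): print(proj("side",[p[0],p[1],p[2]+dz]),proj("top",[p[0],p[1],p[2]+dz]))
command_gripper(.048)
r.move_straight([p[0],p[1],.04],speed=.2);print(r.read_state()["contact_force"])
for n in("side","top"):
    im,d=optics.get_image(n);a,b=((130,190) if n=="top" else (220,220))
    cv2.imwrite(f"pics/low_{n}.png",cv2.resize(im[b:b+150,a:a+200,::-1],None,fx=4,fy=4))
```

```text
[0.43101309 0.22455186 0.19888841] [ 9.99262793e-01  3.83749781e-02 -1.06574654e-03  3.10578840e-04] [-0.58904879  0.08475959 -0.52210528] -2.9540786088736583e-05 [0.99926292 0.03838781 0.         0.        ]
[331.27453811 247.90712444] [242.17485159 256.08832456]
[331.256548   250.57132325] [242.67705241 256.01764851]
[331.20066743 258.84681032] [244.22925667 255.79920272]
[ 0.86278998 -0.07297701 -0.16798256]
```

View pics/low_side.png

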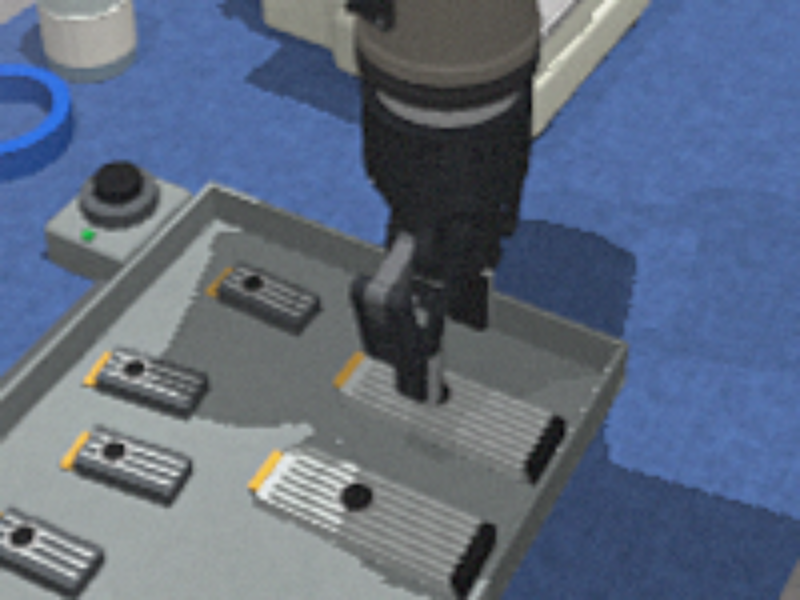

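Run:
```python
from h import *
def st(t): s=r.read_state();print(t,np.round(s["eef_pos"],4),"F",np.round(s["contact_force"],1),"w",round(s["grip_width"],4),round(s["grip_force"],1))
x,y=.4317,.2248
st("a")
for z in (.03,.025,.02,.016): print(r.move_straight([x,y,z],speed=.03,max_force=6)); st(z)
command_gripper(.02,force=50); st("close20"); r.hold(.3); st("hold")
im,d=optics.get_image("side");cv2.imwrite("pics/low2.png",cv2.resize(im[220:370,220:420,::-1],None,fx=4,fy=4))
```

```text
a [0.4319 0.2249 0.0411] F [0.2 0.3 0.5] w 0.0481 0.0
False
0.03 [0.4316 0.2248 0.0298] F [ 0.4  0.4 -0.7] w 0.0478 0.0
False
0.025 [0.4315 0.2247 0.0248] F [ 0.1 -1.4  0. ] w 0.0483 0.0
False
0.02 [0.4315 0.2247 0.0198] F [-0.1 -1.1 -0.6] w 0.048 0.0
False
0.016 [0.4315 0.2248 0.0158] F [ 0.3 -0.2 -0.9] w 0.048 0.0
close20 [0.4317 0.2248 0.0161] F [-0.4  0.5 -1.1] w 0.02 0.0
hold [0.4317 0.2248 0.016 ] F [-0.3  0.6 -0.9] w 0.0201 0.0
```

View pics/low2.png

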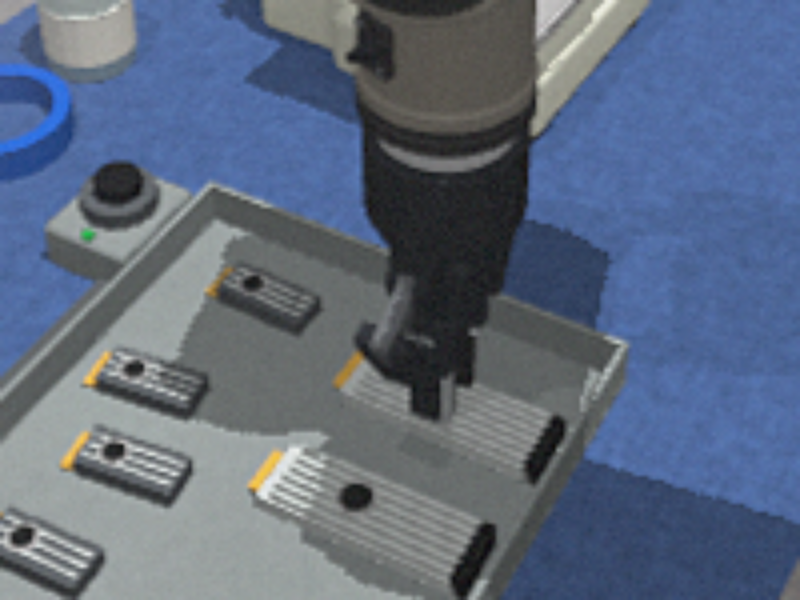

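Run:
```python
from h import *
for z in(0,.02,.03,.04,.06): print(z,proj("side",[.4317,.2248,z]).round(1))
im,d=optics.get_image("side");P=cloud("side",d)
for v in range(300,336,3): print(v,[tuple(P[v,u].round(3)) for u in(322,327,331)])
```

```text
0 [330.4 324.7]
0.02 [330.4 317.9]
0.03 [330.5 314.4]
0.04 [330.5 310.9]
0.06 [330.5 303.8]
300 [(np.float64(0.423), np.float64(0.268), np.float64(0.113)), (np.float64(0.428), np.float64(0.244), np.float64(0.089)), (np.float64(0.418), np.float64(0.246), np.float64(0.096))]
303 [(np.float64(0.423), np.float64(0.268), np.float64(0.106)), (np.float64(0.426), np.float64(0.247), np.float64(0.086)), (np.float64(0.417), np.float64(0.247), np.float64(0.09))]
306 [(np.float64(0.415), np.float64(0.28), np.float64(0.113)), (np.float64(0.463), np.float64(0.188), np.float64(0.003)), (np.float64(0.417), np.float64(0.247), np.float64(0.083))]
309 [(np.float64(0.413), np.float64(0.283), np.float64(0.11)), (np.float64(0.424), np.float64(0.249), np.float64(0.072)), (np.float64(0.418), np.float64(0.245), np.float64(0.072))]
312 [(np.float64(0.415), np.float64(0.282), np.float64(0.1)), (np.float64(0.417), np.float64(0.262), np.float64(0.08)), (np.float64(0.418), np.float64(0.245), np.float64(0.064))]
315 [(np.float64(0.418), np.float64(0.277), np.float64(0.086)), (np.float64(0.417), np.float64(0.261), n
[... 462 characters left out ...]
, np.float64(0.242), np.float64(0.013)), (np.float64(0.425), np.float64(0.248), np.float64(0.029)), (np.float64(0.42), np.float64(0.241), np.float64(0.025))]
327 [(np.float64(0.44), np.float64(0.243), np.float64(0.006)), (np.float64(0.429), np.float64(0.243), np.float64(0.013)), (np.float64(0.421), np.float64(0.24), np.float64(0.015))]
330 [(np.float64(0.438), np.float64(0.247), np.float64(0.002)), (np.float64(0.429), np.float64(0.243), np.float64(0.004)), (np.float64(0.42), np.float64(0.242), np.float64(0.009))]
333 [(np.float64(0.434), np.float64(0.253), np.float64(0.002)), (np.float64(0.426), np.float64(0.248), np.float64(0.002)), (np.float64(0.419), np.float64(0.244), np.float64(0.002))]
```

Run:
```python
from h import *
def st(t): s=r.read_state();print(t,np.round(s["eef_pos"],4),"F",np.round(s["contact_force"],1),"w",round(s["grip_width"],4),round(s["grip_force"],1))
x,y=.4317,.2248
r.move_straight([x,y,.03],speed=.1)
command_gripper(.048)
h=r.move_straight([x,y,-.03],speed=.03,max_force=6); st(h)
```

```text
True [ 0.4316  0.2248 -0.0021] F [-2.9 -1.3  8.5] w 0.0482 4.0
```

Run:
```python
from h import *
def st(t): s=r.read_state();print(t,np.round(s["eef_pos"],4),"F",np.round(s["contact_force"],1),"w",round(s["grip_width"],4),round(s["grip_force"],1),s["time_s"])
x,y=.4317,.2248
r.move_straight([x,y,.002],speed=.05);st("up")
command_gripper(0,force=70);st("close")
r.move_straight([x,y,.03],speed=.1);st("lift")
im,d=optics.get_image("side");cv2.imwrite("pics/lift.png",cv2.resize(im[220:370,220:420,::-1],None,fx=4,fy=4))
```

```text
up [0.4319 0.2249 0.0021] F [ 0.2 -0.2 -0.3] w 0.0482 0.0 19.0
close [0.4317 0.2249 0.0022] F [-2.1  0.9  6.1] w 0.0321 70.2 19.275
lift [0.4316 0.2248 0.0299] F [ 0.4 -0.1 -1.3] w 0.0322 69.6 19.7083
```

View pics/lift.png

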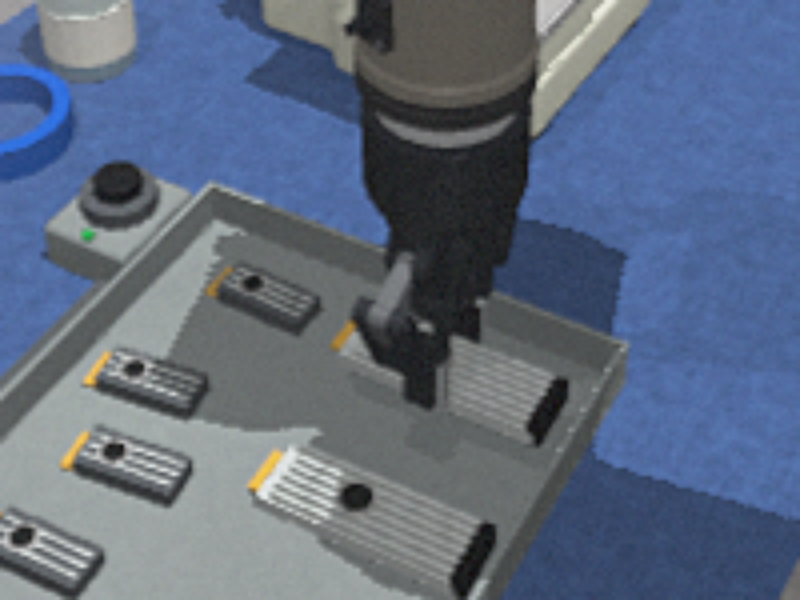

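```bash
sed -i 's/if hit: zt+=.003/if hit: zt+=.004/' h.py
python3 - <<'E'
from h import *
x,y=.4316,.2248
r.move_straight([x,y,.2],speed=.25)
r.reach([.575,-.155,.2],q(1));print(r.read_state()["grip_width"])
o,pz=drives(*look());print(pz);[print(i) for i in o if i[0]=="pan"]
print(r.move_straight([.575,-.155,.14],speed=.2))
print(r.move_straight([.575,-.155,.105],speed=.03,max_force=5))
s=r.read_state();print(s["eef_pos"],s["contact_force"],s["grip_width"],s["time_s"])
im,d=optics.get_image("side");cv2.imwrite("pics/pan1.png",cv2.resize(im[150:270,260:420,::-1],None,fx=5,fy=5))
E
```

```text
0.032176145328752404
0.5297758561878878
('pan', 'long', np.float64(0.5441), np.float64(-0.0861), -21.4, 90, 36, 522)
False
False
[ 0.57515484 -0.15505707  0.105252  ] [-0.66301705 -0.12105617 -2.02631155] 0.032241112138880014 24.0083
```

View pics/pan1.png

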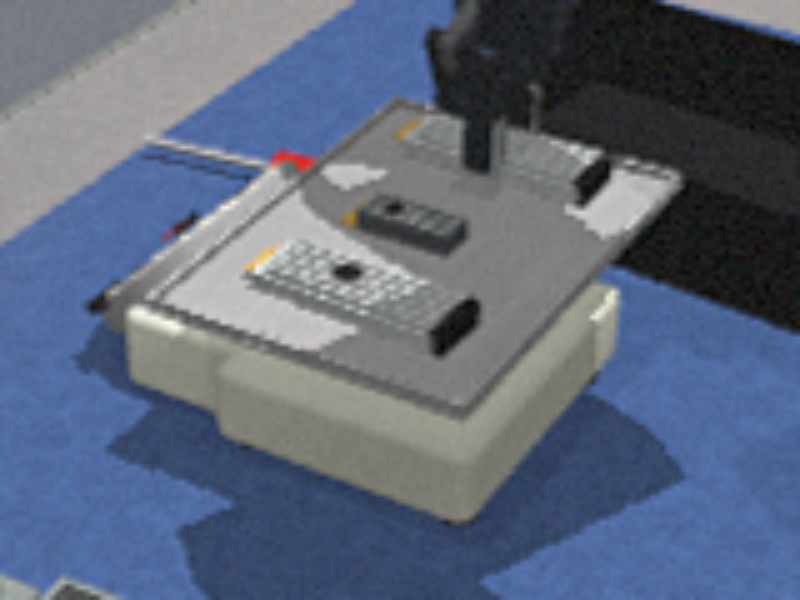

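```bash
cat >> h.py <<'E'
def dial2(im,d):
    Rs=Ro.from_euler("z",SY).as_matrix();nn=Rs@np.array([1,0,1])/2**.5;up=Rs@np.array([-1,0,1])/2**.5;ri=Rs@np.array([0,1,0])
    c=S0+Rs@[.148,0,.067]; V,U=np.mgrid[:400,:640]; box=(U>326)&(U<386)&(V>142)&(V<172); N=(cloud("top",d)-c)@nn*1000
    def A(m,n):
        v,u=np.nonzero(m); w=np.array([onplane("top",a,b,c+nn*n/1000,nn)-c for a,b in zip(u,v)])*1000
        return np.c_[w@ri-1.98,w@up-3.7]
    im=im.astype(float); k=A(box&(U<346)&(abs(N-.7)<1.2)&(im.mean(2)<110),.7)
    k=k[np.hypot(*k.T)>50].mean(0) if len(k) else [0,0]
    n=A(box&(im[...,0]-im[...,1]>40),3.5); n=n[np.hypot(*n.T)>28].mean(0)
    return "clip %.3f needle %.3f"%(np.arctan2(*k),np.arctan2(*n))
E
python3 - <<'E'
from h import *
command_gripper(.044); r.move_straight([.575,-.155,.2],speed=.25)
r.reach([.5573,.209,.2],q(1.9)); im,d=look(); np.savez("a1.npz",im=im,d=d)
print(dial2(im,d)); o,pz=drives(im,d);print(pz);[print(i) for i in o]
print(pick(.5573,.209,1.9,.024,z=-.02,op=.014))
E
```

```text
clip 1.986 needle 1.794
0.10441364155471311
('tray', 'short', np.float64(0.5477), np.float64(0.2086), 2.1, 45, 27, 117)
('tray', 'short', np.float64(0.5332), np.float64(0.3325), 9.9, 41, 28, 98)
('tray', 'short', np.float64(0.5296), np.float64(0.3903), 3.1, 27, 24, 54)
('tray', 'short', np.float64(0.4568), np.float64(0.2998), 6.0, 64, 39, 240)
('pan', 'long', np.float64(0.5682), np.float64(-0.0007), -2.1, 119, 37, 502)
('pan', 'long', np.float64(0.5723), np.float64(-0.1544), 0.0, 119, 36, 516)
('pan', 'short', np.float64(0.5839), np.float64(-0.0717), 0.5, 59, 25, 185)
pick hit True z 0.0034 w 0.0216 F 68.6 t 30.0
0.0034025645512900833
```

Run:
```python
from h import *
place(.528,-.101,1,.1045,.024,mf=5,dw=.009)
r.reach([.43,.21,.2],q(4)); im,d=look(); np.savez("a2.npz",im=im,d=d)
print(dial2(im,d)); o,pz=drives(im,d);print(pz);[print(i) for i in o]
b=im.astype(np.uint8)[:,:,::-1];cv2.imwrite("pics/a2.png",cv2.resize(b[130:290,170:420],None,fx=3.2,fy=3.2,interpolation=cv2.INTER_CUBIC))
```

```text
held w 0.0214
placed hit False t 33.1
clip 1.989 needle 2.053
0.10330260995292784
('tray', 'short', np.float64(0.5702), np.float64(0.2887), 9.5, 61, 28, 157)
('tray', 'short', np.float64(0.5481), np.float64(0.3934), 6.7, 63, 28, 171)
('tray', 'short', np.float64(0.5453), np.float64(0.3339), 8.9, 64, 28, 166)
('pan', 'long', np.float64(0.5683), np.float64(-0.0007), -2.1, 120, 37, 500)
('pan', 'long', np.float64(0.572), np.float64(-0.1542), 0.0, 119, 36, 521)
('pan', 'short', np.float64(0.5839), np.float64(-0.0718), 0.5, 59, 25, 187)
('pan', 'short', np.float64(0.5271), np.float64(-0.1016), 0.3, 61, 25, 182)
```

View pics/a2.png

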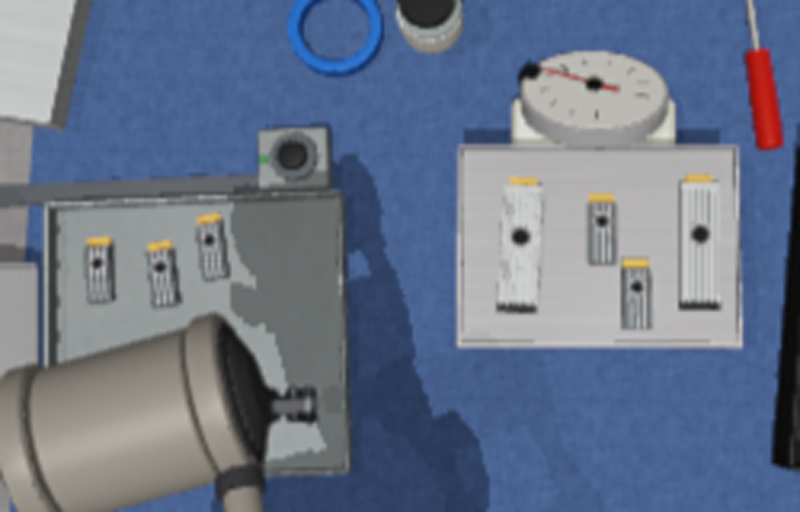

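```bash
cat >> h.py <<'E'
def tote(dx,dy,w):
    p=np.array([.5198,-.3505])+Ro.from_euler("z",-5.3,degrees=True).as_matrix()[:2,:2]@[dx,dy]
    place(p[0],p[1],-5.3,.016,w,mf=6)
E
python3 - <<'E'
from h import *
pick(.4299,.296,4.5,.034,z=-.02,op=.014); 
if r.read_state()["grip_width"]>.015: tote(0,-.045,.034)
im,d=look(); o,pz=drives(im,d);[print(i) for i in o]
P=cloud("top",d);print(r.read_state()["eef_pos"])
E
```

```text
pick hit True z 0.0019 w 0.0321 F 69.6 t 38.4
held w 0.0324
placed hit True t 43.4
('tray', 'short', np.float64(0.5702), np.float64(0.2885), 9.9, 61, 28, 159)
('tray', 'short', np.float64(0.5481), np.float64(0.3937), 6.7, 63, 28, 167)
('tray', 'short', np.float64(0.5458), np.float64(0.334), 8.9, 63, 28, 167)
('pan', 'long', np.float64(0.568), np.float64(-0.0006), -2.1, 119, 37, 498)
('pan', 'long', np.float64(0.572), np.float64(-0.1542), 0.0, 119, 36, 525)
('pan', 'short', np.float64(0.584), np.float64(-0.0719), 0.5, 59, 25, 185)
('pan', 'short', np.float64(0.5272), np.float64(-0.1016), 3.9, 62, 26, 185)
[ 0.51503313 -0.39476614  0.1978102 ]
```

Run:
```python
from h import *
pick(.5702,.2885,8,.024,z=-.02,op=.009)
im,d=look();P=cloud("top",d);V,U=np.mgrid[:400,:640]
m=(P[...,2]>.011)&(P[...,2]<.06)&(abs(P[...,0]-.52)<.13)&(abs(P[...,1]+.35)<.085)
n,l,s,c=cv2.connectedComponentsWithStats(m.astype(np.uint8))
for i in range(1,n):
    if s[i,4]>30: print(s[i],P[l==i].mean(0),P[l==i][:,2].max())
if r.read_state()["grip_width"]>.015: tote(-.08,.04,.024)
```

```text
pick hit True z 0.004 w 0.0218 F 68.5 t 49.3
[455 210  15  41 480] [ 0.51235716 -0.38871568  0.01967954] 0.02622595255334498
held w 0.0218
placed hit False t 54.3
```

Run:
```python
from h import *
for k,dx in enumerate((0.,.08)):
    S=[i for i in drives(*look())[0] if i[:2]==("tray","short")]; print(S)
    t=max(S,key=lambda i:i[3]); pick(t[2],t[3],t[4],.024,z=-.02,op=.012)
    if r.read_state()["grip_width"]<.015: print("miss");break
    tote(dx,.04,.024)
r.reach([.40,-.42,.25],q(-5)); im,d=look();np.savez("a3.npz",im=im,d=d);print(dial2(im,d));[print(i) for i in drives(im,d)[0]]
b=im.astype(np.uint8)[:,:,::-1];cv2.imwrite("pics/a3.png",cv2.resize(np.clip(b[130:310,170:510].astype(float)*1.6,0,255).astype(np.uint8),None,fx=2.3,fy=2.3))
P=cloud("top",d);m=(P[...,2]>.045);m[:166]=0;m[190:]=0;m[:,:250]=0;m[:,276:]=0
g=im.mean(2); v,u=np.nonzero((g<60)&m); print(P[m].mean(0),np.c_[u,v].mean(0),len(u),onz("top",*np.c_[u,v].mean(0),.055),np.median(P[m][:,2]))
```

```text
[('tray', 'short', np.float64(0.5483), np.float64(0.3939), 6.7, 63, 28, 167), ('tray', 'short', np.float64(0.5453), np.float64(0.3338), 9.9, 64, 28, 167)]
pick hit True z 0.0037 w 0.022 F 69.6 t 60.3
held w 0.0215
placed hit False t 65.5
[('tray', 'short', np.float64(0.5455), np.float64(0.3339), 8.3, 64, 28, 169)]
pick hit True z 0.0037 w 0.0213 F 69.2 t 71.2
held w 0.0215
placed hit False t 76.3
clip 2.013 needle 2.053
('pan', 'long', np.float64(0.5683), np.float64(-0.0007), -2.1, 120, 37, 496)
('pan', 'long', np.float64(0.5725), np.float64(-0.1542), -0.2, 119, 36, 528)
('pan', 'short', np.float64(0.5839), np.float64(-0.0718), 0.5, 59, 25, 186)
('pan', 'short', np.float64(0.5274), np.float64(-0.1014), 3.7, 62, 26, 181)
[0.65493938 0.20919365 0.05218035] [260.890625 178.09375 ] 64 [0.6537003  0.20911405 0.055     ] 0.0530419866657935
```

View pics/a3.png

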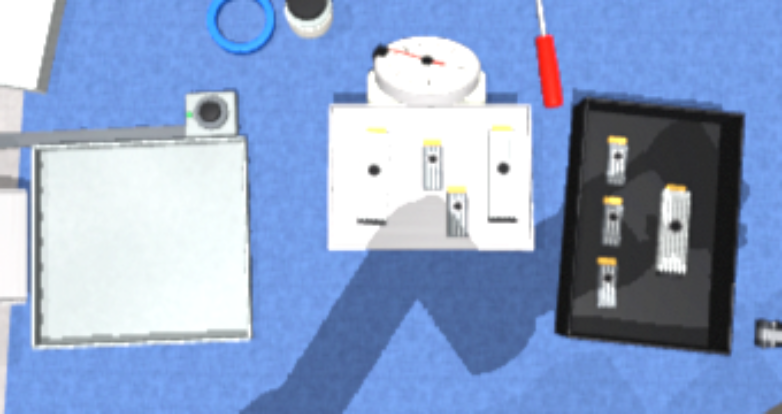

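Run:
```python
from h import *
x,y=.6545,.209
command_gripper(0); r.reach([x,y,.2],q(0)); r.move_straight([x,y,.10],speed=.2)
f=lambda:(lambda s:(round(s["eef_pos"][2],4),round(s["contact_force"][2],1)))(r.read_state())
z=.09;b=f()[1]
while z>.0:
    h=r.move_straight([x,y,z],speed=.05,max_force=14); a=f()
    if a[1]-b>1 or h: print(a,h)
    if h or a[1]-b>9: break
    z-=.001
r.hold(.2); print(f())
r.move_straight([x,y,.2],speed=.2); print(r.read_state()["time_s"])
```

```text
(np.float64(0.0482), np.float64(1.8)) False
(np.float64(0.0472), np.float64(1.8)) False
(np.float64(0.0461), np.float64(3.0)) False
(np.float64(0.0451), np.float64(3.1)) False
(np.float64(0.0441), np.float64(2.6)) False
(np.float64(0.0431), np.float64(4.9)) False
(np.float64(0.0427), np.float64(7.5)) False
(np.float64(0.0425), np.float64(12.3)) False
(np.float64(0.0426), np.float64(11.9))
94.5833
```

Run:
```python
from h import *
r.reach([.40,-.42,.25],q(-5)); r.hold(.5); im,d=look();print(dial2(im,d));[print(i) for i in drives(im,d)[0]]
print(r.finish_job())
```

```text
clip 1.980 needle 2.039
('pan', 'long', np.float64(0.568), np.float64(-0.0007), -2.1, 119, 37, 502)
('pan', 'long', np.float64(0.5724), np.float64(-0.1543), 0.0, 119, 36, 525)
('pan', 'short', np.float64(0.584), np.float64(-0.0718), 0.5, 59, 25, 187)
('pan', 'short', np.float64(0.5272), np.float64(-0.1016), 0.3, 61, 25, 183)
the job is handed in; nothing more can be done
None
```

The job is handed in, no verdict was shown: two long and two short drives are in the pan with the needle at about 2.04 rad (clip about 1.98), the other four drives are in the tote, the catch tray is empty, and the reset button was pressed to its stop at the end.

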